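# Load the pipe carrier and lay its hold-down bars

## Task

Get the pipe carrier ready for the van. Lift off the hold-down bar that was left lying across it and put that aside, for instance on the bar pile, then lay every pipe spool in a pair of V-notches of its own with its union about midway between the two end frames. Then close the carrier with that bar and the top bar of the pile, one lying flat in the forks over each end frame, ends roughly even; the other two bars stay where they are in the pile, and the other things on the bench are left alone.

Things in the scene. Friction and masses are not known exactly. Their poses are not given: they have to be found in the camera images.
- carrier: fixed carrier, 196 (x) by 322 (y): 8 mm plywood base plate and two upright purple steel end frames at x = -60 and +60, 14 thick, running along y, each with four 45-degree V-notches in its upper edge (teeth 52 above the bench) and at y = -150 and +150 a fork for the ends of a bar (68 wide in x). Origin at the centre of its underside, on the bench; z up
- saddle0 (a point): point on the axis of a pipe lying properly in this pair of V-notches, midway between the two end frames (44 mm above the bench), axes as the carrier; saddle 0 lies at y = -105 mm of the carrier
- saddle1 (a point): point on the axis of a pipe lying properly in this pair of V-notches, midway between the two end frames (44 mm above the bench), axes as the carrier; saddle 1 lies at y = -35 mm of the carrier
- saddle2 (a point): point on the axis of a pipe lying properly in this pair of V-notches, midway between the two end frames (44 mm above the bench), axes as the carrier; saddle 2 lies at y = 35 mm of the carrier
- saddle3 (a point): point on the axis of a pipe lying properly in this pair of V-notches, midway between the two end frames (44 mm above the bench), axes as the carrier; saddle 3 lies at y = 105 mm of the carrier
- seat_near (a point): centre of a bar that rests in both forks of the frame at x = -60 (65.5 above the bench); axes as the carrier, the bar lies along y. One lies here at the start. A fork is a flat seat, 20 long in y, 58 above the bench, between two prongs that flare outwards: gap 51 at the seat, 61 at the top, prongs 76 above the bench
- seat_far (a point): the same for the end frame at x = +60 mm, empty at the start
- bar_left_mid (a point): hold-down bar: straight bright aluminium flat 330 long, 40 wide, 15 high, about 0.5 kg; point at its centre, x along its length, z across its 15 mm height. This one lies across the carrier, in the forks of seat_near, at the start
- bar0_mid (a point): hold-down bar: straight bright aluminium flat 330 long, 40 wide, 15 high, about 0.5 kg; point at its centre, x along its length, z across its 15 mm height. At the start it is in the pile, at the bottom, on the two 10 mm high wooden battens
- bar1_mid (a point): hold-down bar: straight bright aluminium flat 330 long, 40 wide, 15 high, about 0.5 kg; point at its centre, x along its length, z across its 15 mm height. At the start it is in the pile, in the middle
- bar2_mid (a point): hold-down bar: straight bright aluminium flat 330 long, 40 wide, 15 high, about 0.5 kg; point at its centre, x along its length, z across its 15 mm height. At the start it is in the pile, on top
- spool0_mid (a point): pipe spool (may be absent): 22 mm steel pipe 170 long, dark octagonal union at its middle 40 long, 38 across flats, 0.3 kg; point at its centre on the axis (19 above the bench when it lies there on a flat), x along the pipe. In a saddle the frames hold the pipe; the union hangs free, 17 above the base plate. Neighbouring unions have 32 mm between them
- spool1_mid (a point): pipe spool (may be absent): 22 mm steel pipe 170 long, dark octagonal union at its middle 40 long, 38 across flats, 0.3 kg; point at its centre on the axis (19 above the bench when it lies there on a flat), x along the pipe. In a saddle the frames hold the pipe; the union hangs free, 17 above the base plate. Neighbouring unions have 32 mm between them
- spool2_mid (a point): pipe spool (may be absent): 22 mm steel pipe 170 long, dark octagonal union at its middle 40 long, 38 across flats, 0.3 kg; point at its centre on the axis (19 above the bench when it lies there on a flat), x along the pipe. In a saddle the frames hold the pipe; the union hangs free, 17 above the base plate. Neighbouring unions have 32 mm between them
- spool3_mid (a point): pipe spool (may be absent): 22 mm steel pipe 170 long, dark octagonal union at its middle 40 long, 38 across flats, 0.3 kg; point at its centre on the axis (19 above the bench when it lies there on a flat), x along the pipe. In a saddle the frames hold the pipe; the union hangs free, 17 above the base plate. Neighbouring unions have 32 mm between them
- paste_jar: bystander: white jar, 68 across, 85 high; origin under its centre
- oil_bottle: bystander: grey bottle, 64 across, 170 high; origin under its centre
- elbow: bystander: dark iron pipe elbow, 42 high, lying on the bench
- wrench: bystander: wrench 240 long lying on the bench
- tape_measure: bystander: black tape measure, 70 x 36 x 66 high; origin under its centre
- tee: bystander: dark iron pipe tee, 86 long, 42 high; origin under its centre
Mind the look-alikes: they are no part of the job. Leave any purple or red look-alike of the part that bears spool0_mid alone.

How it is judged:
By the outcome, as a careful person would: the job done as asked, in the order asked, and still so for the second after the job is handed in, with the robot touching nothing.
Of spool0, spool1, spool2, spool3 only 3 to 4 are there at a start; the rules pass over those that are not, and their reading is None.
At some moment in a run one of spool0, spool1, spool2, spool3 may be knocked a few centimetres aside while the robot is not near it.
Once in a run the grip may slacken for a moment while it holds something.
It also fails if it takes over 210 s, if anything falls off the work surface, if the arm or the gripper's body presses on something with over 40 N, if the wrist force passes 120 N, or if a joint passes its speed limit or range.

## Robot

A 6-joint arm with a two-finger parallel gripper is mounted at the origin on the work surface. World frame = base frame: x ahead of the robot, y to its left, z up, the work surface at z = 0. Lengths are in m, angles in degrees, forces in N, time in s.
With the tool pointing down it reaches from about 0.325 to 0.85 m from the base axis. Payload 15.5 kg.
Tool frame: the origin (TCP) lies at the very end of the fingers, on their centre line; the grasp point (between the pads) lies arm.grip_depth behind it (arm.grip_depth is the distance from the TCP to the grasp point, in m); z points along the fingers, y is the line along which they close (so a half turn about z gives the same grasp; the last joint's range is limited). The gripper opens to 91 mm and grips with 3 to 60 N. Pads are 32 mm wide; open, the fingers measure 118 mm over their backs; the gripper's body (76 mm by 178 mm) begins 60 mm behind the grasp point.
Start: joints at [62.137, 28.281, 77.091, -0, 74.628, -5.472], TCP at [0.238, 0.578, 0.214] pointing down, gripper open.
Joint ranges: [-166.48, 166.48], [-47.26, 123.95], [12.59, 153.08], [-70.14, 250.14], [6.76, 159.57], [-176.63, 176.63]. Speed limits (degrees/s): [108.29, 108.29, 147.25, 172.46, 172.46, 172.46].

## Interface

Orientations are given as a 3x3 rotation matrix whose columns are the frame's x, y, z axes.
In Python, from rig import arm gives the robot as it stands. Calls block until the motion is done:
- arm.move_to(position, orientation): joint-space move of the TCP to a pose.
- arm.move_l(position, orientation=None, feed=0.15): straight line of the TCP; orientation=None keeps the orientation; feed is the mean speed in m/s.
- arm.move_joints(angles): joint-space move.
- arm.grip(opening): finger opening in m; the grip force is fixed at half the most; returns when the fingers have stopped.
- arm.sleep(seconds).
- arm.solve_ik(position, orientation): joint angles nearest the present ones, or None.
- arm.snapshot(name): name is "scene" or "top"; returns the picture (400x640x3 uint8, red, green, blue); there is no depth.
- arm.get_calibration(name): a dict with "intrinsics" (3x3 intrinsics, pixels), "k1" (the pictures are not rectified: a ray, as slopes to the right and down, at radius r is drawn at 1 + k1 r^2 times it, then the intrinsics apply), "cam_to_world" (4x4, takes a point from camera to world coordinates). Camera axes: x right, y down, z forward; pixel columns grow to the right and rows downward; lengths in m; the calibration is good to about 2 mm. A picture is of the moment at which its call begins. get_calibration takes no time and is no camera call.
A pose or a line that the arm cannot do raises arm.Unreachable and nothing moves.
- arm.sign_off(): hands the job in; it is judged then, once.
Readings, each from a call of its own:
- arm.current_t(): time.
- arm.current_joint_positions(): joint angles.
- arm.current_dq(): joint speeds.
- arm.current_tau(): joint torques, N m.
- arm.current_ee_pos(): TCP position.
- arm.current_tool_rot(): TCP orientation.
- arm.current_force(): force on the tool from outside, world axes, zero at the start.
- arm.current_torque(): the same for the moment, N m.
- arm.current_width(): finger opening in m.
- arm.current_grasp_force(): force on a finger pad.
Only numpy, scipy, OpenCV 4.12 (cv2) and the standard library are available. Lean on these libraries where they do the work, as an engineer would, in place of code of your own. Each camera call takes 0.05 s, during which the arm holds its last target. There are 200 camera calls.

## Working session

There is one attempt and no reset: what is moved stays moved. The work goes in short steps, each a Python script; the robot and the scene stay as the last script left them, time stands still between calls to the robot, and variables do not carry over. Pictures are saved under pics/ and viewed, at most 15 in all, crops included, and the job is handed in when it is done.

```bash
ls; mkdir -p pics; python3 - <<'E'
from rig import arm
import cv2, numpy as np
np.set_printoptions(precision=4,suppress=True)
for n in("scene","top"):
    im=arm.snapshot(n); cv2.imwrite(f"pics/{n}0.png",im[:,:,::-1]); c=arm.get_calibration(n); print(n,c)
print(arm.grip_depth,arm.current_t(),arm.current_ee_pos(),arm.current_tool_rot(),arm.current_width())
E
```

```text
pics
scene {'intrinsics': array([[507.6089,   0.    , 315.7646],
       [  0.    , 507.6089, 203.1038],
       [  0.    ,   0.    ,   1.    ]]), 'k1': -0.02121636475049807, 'cam_to_world': array([[ 0.7692,  0.4759, -0.4264,  1.1466],
       [ 0.639 , -0.5786,  0.5069, -0.7704],
       [-0.0055, -0.6624, -0.7491,  1.1184],
       [ 0.    ,  0.    ,  0.    ,  1.    ]])}
top {'intrinsics': array([[372.4934,   0.    , 319.8596],
       [  0.    , 372.4934, 195.6425],
       [  0.    ,   0.    ,   1.    ]]), 'k1': 0.01466753528543069, 'cam_to_world': array([[-0.0024, -0.9903,  0.1389,  0.3628],
       [-0.9997,  0.0054,  0.0218, -0.044 ],
       [-0.0223, -0.1388, -0.9901,  1.3411],
       [ 0.    ,  0.    ,  0.    ,  1.    ]])}
0.0188 0.1 [0.2379 0.5776 0.2134] [[-0.9246  0.3809 -0.0005]
 [ 0.3809  0.9246 -0.0009]
 [ 0.0001 -0.0011 -1.    ]] 0.09158817938946485
```

View pics/scene0.png

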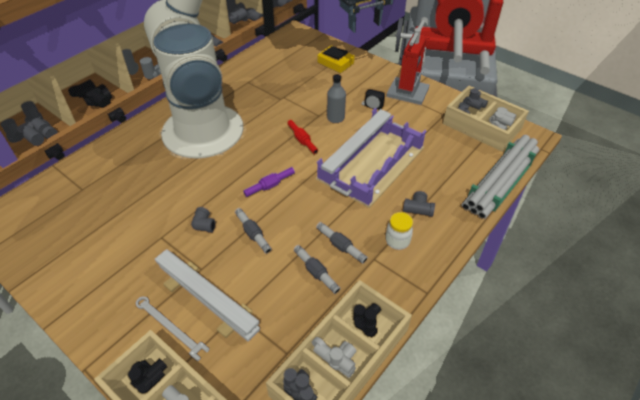

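View pics/top0.png

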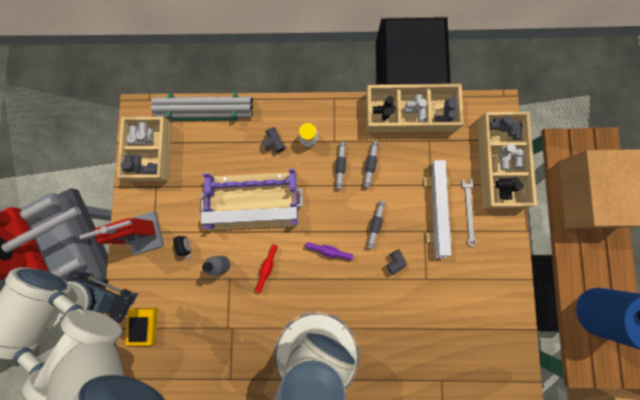

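The scene shows three grey spools (top pixels (341,165), (371,164), (376,225)), a purple and a red decoy, the carrier at about (250,200) with its bar on the robot side, and the bar pile at about (441,210). I'll set up helpers and measure with colour masks in both views.

```bash
cat > h.py <<'E'
from rig import arm
import cv2, numpy as np
np.set_printoptions(precision=4,suppress=True)
CAL={n:arm.get_calibration(n) for n in("scene","top")}
def ray(n,uv):
    c=CAL[n]; K=c["intrinsics"]; k=c["k1"]; T=c["cam_to_world"]
    d=(np.array(uv,float)-K[:2,2])/np.array([K[0,0],K[1,1]]); s=d.copy()
    for _ in range(10): s=d/(1+k*(s@s))
    v=T[:3,:3]@np.array([s[0],s[1],1]); return T[:3,3],v/np.linalg.norm(v)
def plane(n,uv,z):
    o,v=ray(n,uv); return o+v*(z-o[2])/v[2]
def tri(uvt,uvs):
    A=np.zeros((3,3));b=np.zeros(3);R=[ray("top",uvt),ray("scene",uvs)]
    for o,v in R:
        P=np.eye(3)-np.outer(v,v);A+=P;b+=P@o
    p=np.linalg.solve(A,b)
    return p,[np.linalg.norm((np.eye(3)-np.outer(v,v))@(p-o)) for o,v in R]
def proj(n,p):
    c=CAL[n];T=c["cam_to_world"];q=T[:3,:3].T@(np.array(p,float)-T[:3,3]);s=q[:2]/q[2]
    s=s*(1+c["k1"]*(s@s));return s*np.array([c["intrinsics"][0,0],c["intrinsics"][1,1]])+c["intrinsics"][:2,2]
def blobs(im,kind,amin=40):
    hsv=cv2.cvtColor(im,cv2.COLOR_RGB2HSV);H,S,V=[hsv[...,i].astype(int) for i in range(3)]
    m={"dark":(S<75)&(V<150),"bright":(S<60)&(V>165),"purple":(H>115)&(H<150)&(S>70)}[kind]
    m=m.astype(np.uint8)*255
    out=[]
    for c in cv2.findContours(m,cv2.RETR_EXTERNAL,cv2.CHAIN_APPROX_NONE)[0]:
        a=cv2.contourArea(c)
        if a>amin: out.append((a,cv2.minAreaRect(c)))
    return out,m
def save(im,name,box,s):
    x0,y0,x1,y1=box
    cv2.imwrite(f"pics/{name}.png",cv2.resize(im[y0:y1,x0:x1,::-1],None,fx=s,fy=s,interpolation=cv2.INTER_CUBIC))
E
python3 - <<'E'
from h import *
for n,box in(("top",(190,130,460,300)),("scene",(130,100,450,350))):
    im=arm.snapshot(n)
    for k in("dark","bright","purple"):
        for a,r in blobs(im,k)[0]:
            (x,y),(w,h),t=r
            if box[0]<x<box[2] and box[1]<y<box[3]: print(n,k,int(a),np.round([x,y,w,h,t],1),plane(n,(x,y),.019)[:2])
im=arm.snapshot("top"); a=cv2.resize(im[160:240,190:315],None,fx=6,fy=6,interpolation=cv2.INTER_CUBIC)
cv2.imwrite("pics/c1.png",a[:,:,::-1])
im=arm.snapshot("scene"); save(im,"c2",(300,95,440,215),5)
E
```

```text
top dark 366 [216. 265.  18.  26.  90.] [0.3045 0.3502]
top dark 228 [395.  261.9  18.4  17.6  60.9] [ 0.314  -0.2759]
top dark 199 [375.4 225.   10.1  47.1  18.4] [ 0.4427 -0.2108]
top dark 49 [295.  201.5  10.   45.    0. ] [0.5276 0.0742]
top dark 272 [433.7 210.5  94.6   9.6  83.2] [ 0.4932 -0.4176]
top dark 169 [340.5 165.   46.    9.   90. ] [ 0.66 -0.09]
top dark 185 [370.5 163.8   9.6  47.3  11.3] [ 0.6635 -0.1985]
top dark 73 [307.1 142.   17.4   8.1   7.6] [0.7467 0.0313]
top dark 279 [271.3 141.2  24.6  17.5  60.9] [0.751  0.1627]
top dark 79280 [319.5 199.5 399.  639.   90. ] [ 0.5344 -0.0136]
top bright 967 [248.5 214.7  11.2  95.6  87. ] [0.4809 0.2403]
top bright 1035 [442.1 207.5  95.7  12.   86.6] [ 0.5035 -0.4475]
top purple 272 [328.9 251.   47.8   9.9  15.9] [ 0.3521 -0.0461]
top purple 613 [249.6 189.5  36.3  93.4  86.6] [0.5721 0.2384]
scene dark 564 [367. 320.  32.  26.  90.] [ 0.8555 -0.2367]
scene dark 475 [209.5 294.2 121.8  23.6  40. ] [ 0.5098 -0.4294]
scene dark 433 [316.5 269.   60.1  13.4  45. ] [ 0.668  -0.2008]
scene dark 56 [388.8 236.3  24.6   6.7  
[... 299 characters left out ...]
 173.   57.3 117.5  74.7] [0.5855 0.1858]
scene dark 131 [364.8 141.3   7.7  74.1  50.5] [0.4725 0.2802]
scene dark 311 [372.1 103.   20.2  25.4  12.5] [0.3741 0.4589]
scene bright 224 [437.8 328.2  20.1  29.2  35.5] [ 0.9981 -0.1474]
scene bright 1675 [205.8 289.6 118.8  15.9  38.7] [ 0.4927 -0.4263]
scene bright 144 [402.3 237.9  16.   21.1  84.3] [0.7837 0.0259]
scene bright 1309 [202.4 136.3  39.5  80.6  87.4] [ 0.0461 -0.0377]
scene bright 836 [356.  139.   11.5  83.7  46.2] [0.4439 0.271 ]
scene purple 385 [268.7 181.4  12.1  53.7  63.4] [ 0.3557 -0.0493]
scene purple 3307 [369.9 152.6  65.4 104.8  42.3] [0.5166 0.247 ]
scene purple 136 [145.  105.4   4.1  45.4  59. ] [-0.2343 -0.0552]
```

View pics/c1.png

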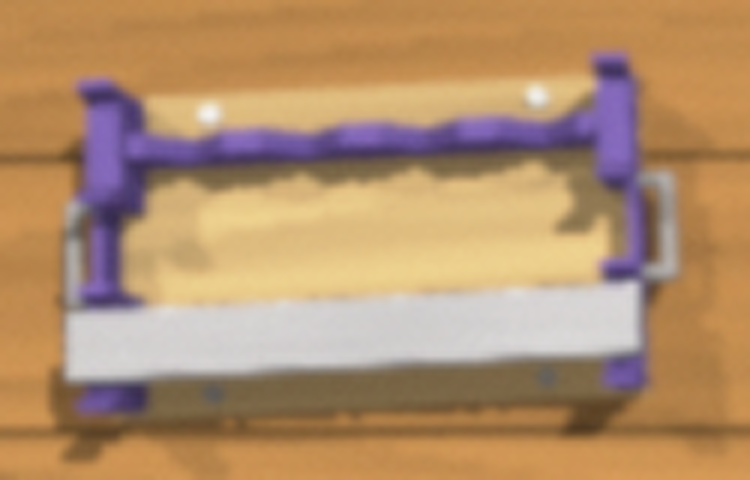

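View pics/c2.png

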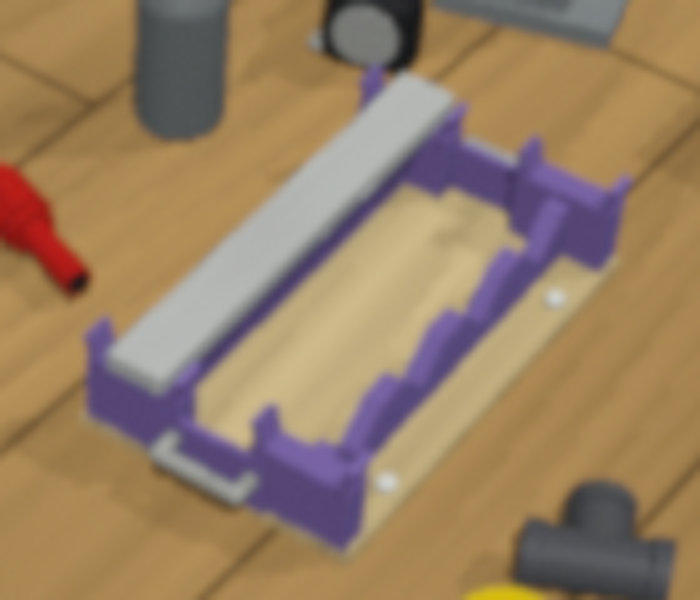

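c1 and c2 show the carrier clearly: far fork seats in the top view near pixels (207,184) and (292,180), outer prong tips near (206,175), (292,171), (208,227) and (294,222). In the scene view the same tips are near (424,133), (371,188), (374,110) and (320,161). Next I'll triangulate these along with the bars and spools.

```bash
python3 - <<'E'
from h import *
pr=[((206.3,174.7),(424.4,133)),((291.7,170.7),(371,188)),((208.7,226.7),(374.4,110)),((294.2,222.5),(320,161))]
P=[]
for t,s in pr:
    p,e=tri(t,s);P.append(p);print("prong",p,np.round(e,4), "pl",plane("top",t,.076)[:2],plane("scene",s,.076)[:2])
print("mean",np.mean(P,0))
print("farseat",plane("top",(207.5,184),.058),plane("top",(292.3,179.7),.058))
for nm,t,s in (("spA",(340.5,165),(341.2,242.1)),("spB",(370.5,163.8),(316.5,269)),("spC",(375.4,225),(252.6,230.2)),("barL",(248.5,214.7),(356,139)),("pile",(442.1,207.5),(205.8,289.6))):
    print(nm,*tri(t,s))
# endpoints / top corners of bright bars
for n in("top","scene"):
    im=arm.snapshot(n); 
    for k in("bright","dark"):
        for a,r in blobs(im,k)[0]:
            (x,y),(w,h),t=r
            if max(w,h)<44 or max(w,h)>125 or not(190<x<460): continue
            b=cv2.boxPoints(r); d=[np.linalg.norm(b[i]-b[(i+1)%4]) for i in range(2)]
            i=int(np.argmin(d)); e1=(b[i]+b[(i+1)%4])/2; e2=(b[(i+2)%4]+b[(i+3)%4])/2
            z=.0195
            if abs(x-442)<3 or abs(x-205.8)<2: z=.055
            if abs(x-248.5)<2 or abs(x-356)<2: z=.073
            p,q=plane(n,e1,z),plane(n,e2,z); v=p-q
            print(n,k,np.round([x,y],1),"ang",round(np.degrees(np.arctan2(v[1],v[0]))%180,2),"len",np.linalg.norm(v).round(4),"c",(p+q)[:2]/2,"w",min(w,h))
im=arm.snapshot("top"); save(im,"c3",(325,135,465,265),5)
E
```

```text
prong [0.6209 0.3849 0.0641] [0.0032 0.0032] pl [0.616  0.3785] [0.6285 0.3752]
prong [0.6314 0.0834 0.0668] [0.0017 0.0017] pl [0.6282 0.0813] [0.637  0.0774]
prong [0.4387 0.3666 0.0752] [0.0043 0.0043] pl [0.4355 0.3631] [0.4415 0.3698]
prong [0.4509 0.0738 0.0698] [0.0026 0.0026] pl [0.4486 0.0713] [0.4566 0.0709]
mean [0.5355 0.2272 0.069 ]
farseat [0.5863 0.379  0.058 ] [0.5998 0.0807 0.058 ]
spA [ 0.6616 -0.0894  0.015 ] [np.float64(0.0009953658132885678), np.float64(0.0009953658132885845)]
spB [ 0.6653 -0.1985  0.0137] [np.float64(0.0006775370744384299), np.float64(0.0006775370744385284)]
spC [ 0.4438 -0.2111  0.0109] [np.float64(0.0012084214605203112), np.float64(0.001208421460520138)]
barL [0.4752 0.2285 0.0659] [np.float64(0.0022410421978191365), np.float64(0.0022410421978188333)]
pile [ 0.5037 -0.4367  0.043 ] [np.float64(0.004248415899225666), np.float64(0.004248415899225622)]
top bright [328.  362.2] ang 57.57 len 0.1797 c [-0.0169 -0.0406] w 17.159862518310547
top bright [320.8 333.3] ang 79.45 len 0.2667 c [ 0.0758 -0.0163] w 37.17753601074219
top bright [248.5 214.7]
[... 1173 characters left out ...]
4997 -0.4295] w 23.5542049407959
scene dark [316.5 269. ] ang 169.44 len 0.1724 c [ 0.6655 -0.2005] w 13.435027122497559
scene dark [341.2 242.1] ang 173.62 len 0.1745 c [ 0.6616 -0.091 ] w 13.587118148803711
scene dark [252.6 230.2] ang 162.41 len 0.1785 c [ 0.4471 -0.2135] w 13.368478775024414
scene dark [366.8 150.6] ang 74.53 len 0.2766 c [0.5052 0.2521] w 23.255107879638672
scene dark [376.5 173. ] ang 59.98 len 0.38 c [0.5885 0.19  ] w 57.2999382019043
scene dark [366.5 143.1] ang 92.24 len 0.3118 c [0.4819 0.284 ] w 7.790541648864746
scene dark [336.2  98.6] ang 126.24 len 0.274 c [0.2573 0.4043] w 17.583995819091797
scene dark [366.  16.] ang 39.31 len 0.2237 c [0.0012 0.9372] w 32.0
```

View pics/c3.png

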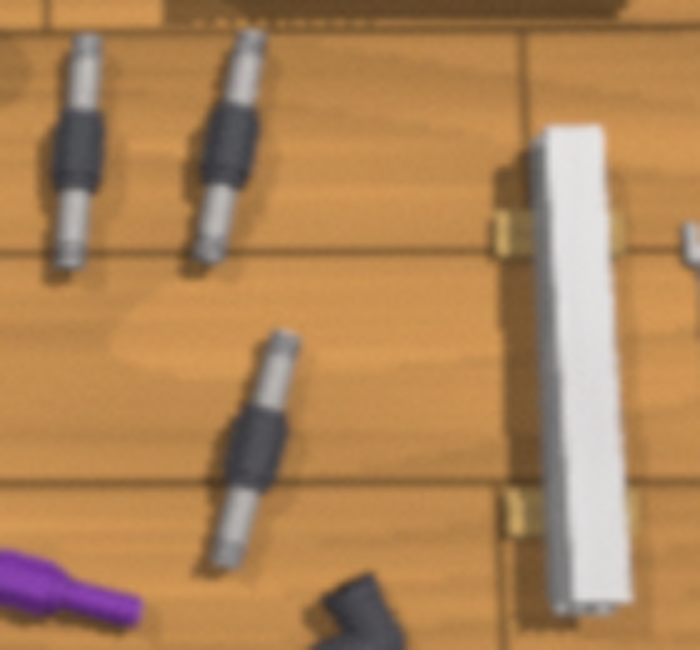

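c3 shows the three spools (unions near top pixels (340.6,165), (371,164), (376,225)) and a well-stacked pile. The two views agree to 2–4 mm at the stated heights (19, 55 and 73 mm), and the far seats are 299 mm apart against 300 expected. That is enough to start, so I'll lift off the bar first.

```bash
cat > m.py <<'E'
from h import *
def R(a):
    c,s=np.cos(np.radians(a)),np.sin(np.radians(a)); return np.array([[c,s,0],[s,-c,0],[0,0,-1.]])
def best(p,a):
    q0=np.array(arm.current_joint_positions()); L=[]
    for b in(a,a+180):
        q=arm.solve_ik(p,R(b))
        if q is not None: L.append((np.max(np.abs(np.array(q)-q0)),b))
    return R(min(L)[1])
def st(tag):
    print(tag,"t",round(arm.current_t(),1),"w",round(arm.current_width()*1e3,1),"gf",round(arm.current_grasp_force(),1),"F",np.round(arm.current_force(),1),"p",np.round(arm.current_ee_pos(),4))
def pick(c,a,ztcp,op,zup=.2,zabove=.14):
    o=best([c[0],c[1],zabove],a)
    arm.grip(op); arm.move_to([c[0],c[1],zabove],o); arm.move_l([c[0],c[1],ztcp]); st("at"); arm.grip(.01); st("gripped")
    arm.move_l([c[0],c[1],zup]); st("lifted")
def place(c,a,ztcp,op,zup=.2,zabove=.2,down=.004,after=.2):
    o=best([c[0],c[1],zabove],a); arm.move_to([c[0],c[1],zabove],o); st("above")
    if arm.current_grasp_force()<5: print("LOST"); return False
    f0=arm.current_force()[2]; z=ztcp+.006; arm.move_l([c[0],c[1],z])
    while z>ztcp-down:
        z-=.0015; arm.move_l([c[0],c[1],z],feed=.05)
        if arm.current_force()[2]-f0>3: break
    st("down"); arm.grip(op); st("released"); arm.move_l([c[0],c[1],after]); return True
E
python3 - <<'E'
from m import *
pick((.4768,.2290),92.8,.0655-.015,.065,zup=.2)
place((.5036,-.4370),.5,.0625-.015,.058)
for n in("top","scene"):
    im=arm.snapshot(n); cv2.imwrite(f"pics/{n}1.png",im[:,:,::-1])
E
```

```text
at t 3.4 w 64.8 gf 0.0 F [-0.4 -0.4  0.5] p [0.4771 0.2294 0.0511]
gripped t 3.9 w 40.0 gf 30.0 F [-1.  -0.1  7.4] p [0.4769 0.229  0.0509]
lifted t 5.0 w 39.8 gf 30.0 F [ 0.2  1.2 -4.5] p [0.4763 0.2288 0.1992]
above t 7.4 w 10.0 gf 0.0 F [ 0.2 -0.3  0.2] p [ 0.5042 -0.4361  0.2001]
LOST
```

```bash
python3 - <<'E'
from m import *
im=arm.snapshot("top"); save(im,"t2",(170,90,540,340),2)
im=arm.snapshot("scene"); save(im,"s2",(0,40,450,400),1.7)
E
```

```text
(no output)
```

View pics/t2.png

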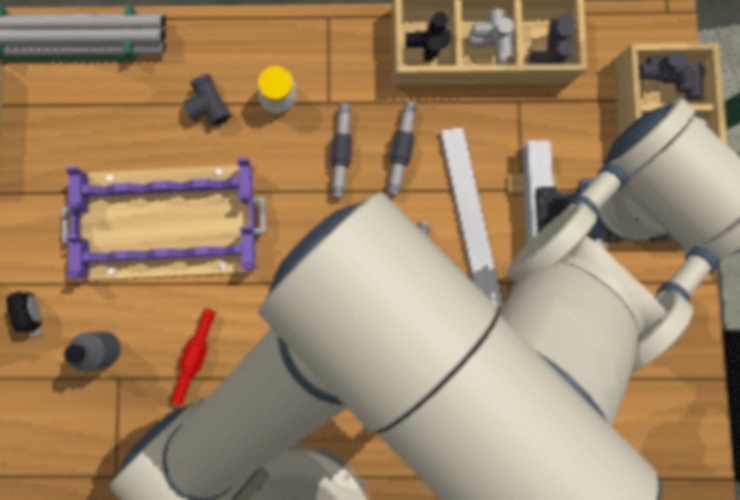

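View pics/s2.png

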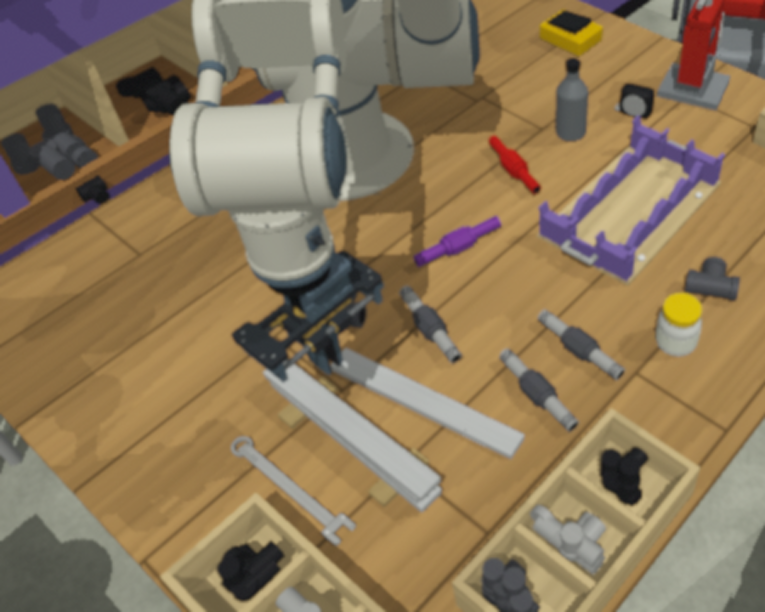

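The grip slackened in transit. The bar fell onto the bench between the spools and the pile (crop t2 about (470,215)), lying flat and apparently clear of everything. I'll park the arm and measure again: the bar, the spools and the carrier, whose frames are both visible now.

```bash
python3 - <<'E'
from m import *
arm.move_joints([62.137, 28.281, 77.091, -0, 74.628, -5.472])
def ends(r):
    b=cv2.boxPoints(r); i=int(np.argmin([np.linalg.norm(b[i]-b[(i+1)%4]) for i in range(2)]))
    return (b[i]+b[(i+1)%4])/2,(b[(i+2)%4]+b[(i+3)%4])/2
for n in("top","scene"):
    im=arm.snapshot(n)
    for k in("bright","dark"):
        for a,r in blobs(im,k,150)[0]:
            (x,y),(w,h),t=r
            if max(w,h)<44 or max(w,h)>130: continue
            for z in((.019,) if k=="dark" else (.015,.055)):
                p,q=[plane(n,e,z) for e in ends(r)]
                c=(p+q)/2; v=p-q
                if c[0]<.3 or c[1]>.1 or c[0]>.8: continue
                print(n,k,"z",z,"ang",round(np.degrees(np.arctan2(v[1],v[0]))%180,2),"len",np.linalg.norm(v).round(4),"c",c[:2],"w",round(min(w,h),1))
im=arm.snapshot("top"); t=cv2.resize(im[155:245,190:315],None,fx=6,fy=6,interpolation=cv2.INTER_CUBIC)
# overlay of the predicted carrier features
def ov(n,box,s,c0,yaw):
    x0,y0,x1,y1=box; img=cv2.resize(arm.snapshot(n)[y0:y1,x0:x1,::-1],None,fx=s,fy=s,interpolation=cv2.INTER_CUBIC)
    c,sn=np.cos(np.radians(yaw)),np.sin(np.radians(yaw))
    for X in(-.06,.06):
        for Y,z in[(y,.058) for y in(-.15,.15)]+[(y,.033) for y in(-.105,-.035,.035,.105)]+[(y,.052) for y in(-.07,0,.07)]:
            p=[c0[0]+c*X-sn*Y,c0[1]+sn*X+c*Y,z]; u=(proj(n,p)+.5-[x0,y0])*s
            cv2.circle(img,tuple(int(v) for v in u),3,{.058:(0,0,255),.033:(0,255,0),.052:(0,255,255)}[z],-1)
    return img
A=ov("top",(190,160,315,240),6,(.532,.226),2.6); B=ov("scene",(305,95,435,215),5,(.532,.226),2.6)
cv2.imwrite("pics/ovt.png",A); cv2.imwrite("pics/ovs.png",B); save(im,"t3",(325,135,465,275),4)
st("park")
E
```

```text
top bright z 0.015 ang 179.71 len 0.2144 c [ 0.4961 -0.5418] w 9.1
top bright z 0.055 ang 179.71 len 0.2079 c [ 0.4921 -0.5267] w 9.1
top bright z 0.015 ang 0.83 len 0.3407 c [ 0.5071 -0.448 ] w 12.0
top bright z 0.055 ang 0.83 len 0.3304 c [ 0.5028 -0.4358] w 12.0
top bright z 0.015 ang 10.58 len 0.3299 c [ 0.5381 -0.3207] w 11.5
top bright z 0.055 ang 10.58 len 0.32 c [ 0.5328 -0.3123] w 11.5
top dark z 0.019 ang 173.15 len 0.2228 c [ 0.3227 -1.0817] w 11.0
top dark z 0.019 ang 160.39 len 0.1672 c [ 0.4433 -0.211 ] w 10.1
top dark z 0.019 ang 4.18 len 0.3364 c [ 0.4954 -0.4173] w 9.6
top dark z 0.019 ang 179.43 len 0.1702 c [ 0.6607 -0.09  ] w 9.0
top dark z 0.019 ang 167.8 len 0.1749 c [ 0.6643 -0.1986] w 9.6
scene bright z 0.015 ang 0.7 len 0.3461 c [ 0.4807 -0.4252] w 15.8
scene bright z 0.055 ang 0.7 len 0.3336 c [ 0.5048 -0.4377] w 15.8
scene bright z 0.015 ang 10.44 len 0.3341 c [ 0.54   -0.3216] w 14.3
scene bright z 0.055 ang 10.44 len 0.322 c [ 0.562  -0.3379] w 14.3
scene dark z 0.019 ang 148.55 len 0.3101 c [ 0.3096 -0.7473] w 105.0
scene dark z 0.019 ang 179.41 len 0.3502 c [ 0.4993 -0.4292] w 23.8
scene dark z 0.019 ang 169.42 len 0.1726 c [ 0.6652 -0.1992] w 14.1
scene dark z 0.019 ang 175.52 len 0.1734 c [ 0.6614 -0.0907] w 13.8
scene dark z 0.019 ang 162.41 len 0.1786 c [ 0.4468 -0.2132] w 13.4
park t 11.5 w 10.2 gf 0.0 F [-0.5 -0.1  0.1] p [0.2383 0.5778 0.2139]
```

View pics/ovt.png

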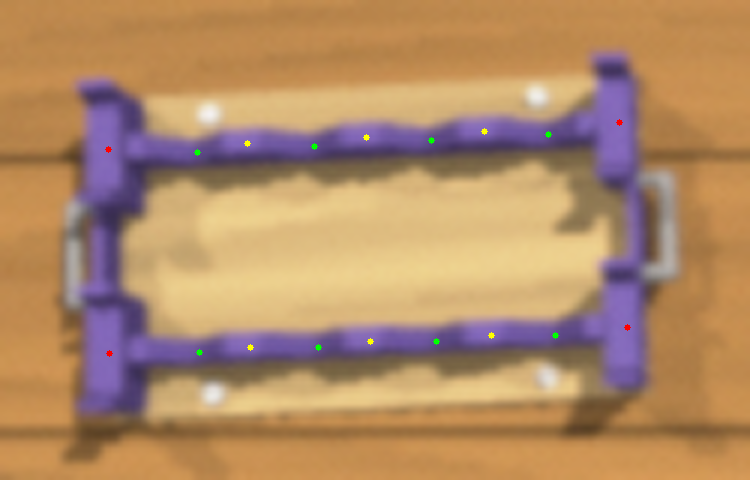

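View pics/t3.png

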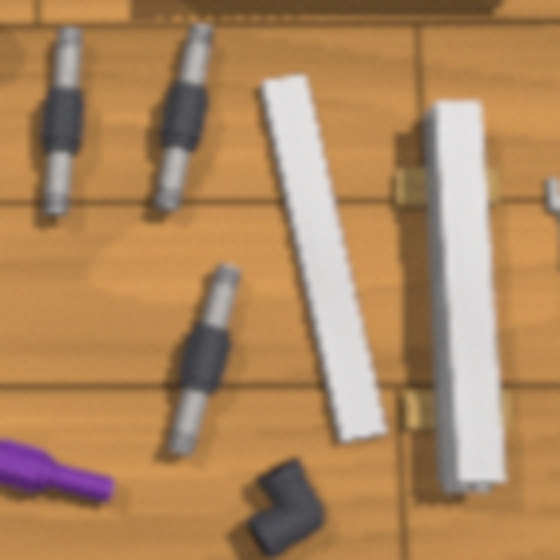

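View pics/ovs.png

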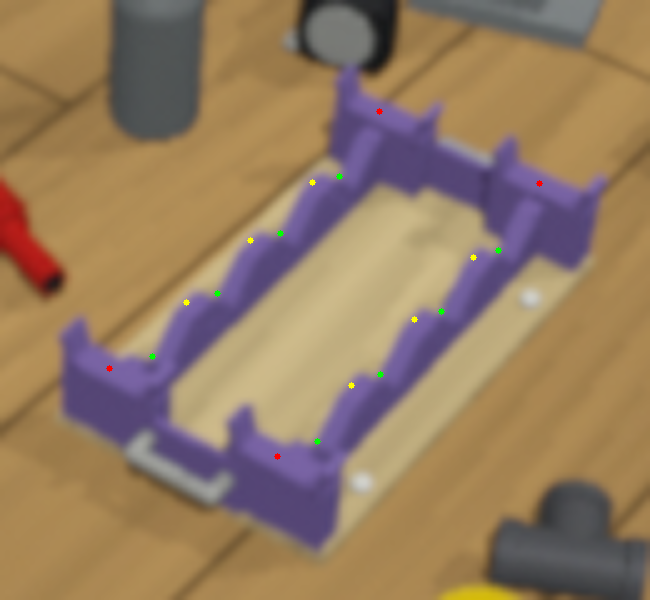

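The overlay fits the carrier in both views to about 2 mm, so I take its centre as (0.533, 0.2285) with yaw 2.6°. t3 shows the fallen bar flat on the bench at (0.539, -0.321), angle 10.5°, clear of everything, so it counts as aside. Now the spools, measured again before each grasp.

```bash
cat >> m.py <<'E'
C0=np.array([.533,.2285]); YAW=2.6
def car(X,Y):
    c,s=np.cos(np.radians(YAW)),np.sin(np.radians(YAW)); return C0+[c*X-s*Y,s*X+c*Y]
def spool(p,r=26):
    cs,as_=[],[]
    for n in("top","scene"):
        im=arm.snapshot(n); u=proj(n,[*p,.019]).astype(int); rr=r if n=="top" else 36
        lab=cv2.connectedComponentsWithStats(blobs(im,"dark")[1]); L=lab[1]; w=L[u[1]-4:u[1]+5,u[0]-4:u[0]+5]; w=w[w>0]
        if not len(w): print("no spool at",p,n); continue
        k=np.bincount(w).argmax(); ys,xs=np.nonzero(L==k)
        if len(xs)>900: print("big blob",n,len(xs))
        P=np.array([plane(n,(x,y),.019)[:2] for x,y in zip(xs,ys)])
        v=cv2.fitLine(P.astype(np.float32),cv2.DIST_L2,0,.01,.01).ravel(); d=v[:2]*np.sign(v[0])
        s=P@d; c=P.mean(0); c=c+d*((s.max()+s.min())/2-c@d)
        cs.append(c); as_.append(np.degrees(np.arctan2(d[1],d[0])))
        print(n,"c",c,"ang",round(as_[-1],1),"len",round(s.max()-s.min(),4),"px",len(xs))
    return np.mean(cs,0),np.mean(as_)
def do_spool(p,ys):
    c,a=spool(p); print("spool",c,a)
    pick(c,a,.003,.062,zup=.15,zabove=.12)
    return place(car(0,ys),YAW,.028,.054,zabove=.15,after=.15)
E
python3 - <<'E'
from m import *
print(do_spool((.661,-.0903),.105))
arm.move_joints([62.137, 28.281, 77.091, -0, 74.628, -5.472])
spool((.6648,-.199)); spool((.445,-.212))
im=np.hstack([cv2.resize(arm.snapshot("top")[155:245,190:315],None,fx=3.2,fy=3.2,interpolation=cv2.INTER_CUBIC),cv2.resize(arm.snapshot("scene")[95:215,305:435],(400,288),interpolation=cv2.INTER_CUBIC)[:288]])
cv2.imwrite("pics/p1.png",im[:,:,::-1])
E
```

```text
top c [ 0.6605 -0.0875] ang -4.2 len 0.1708 px 225
scene c [ 0.6616 -0.0919] ang -5.4 len 0.1749 px 469
spool [ 0.6611 -0.0897] -4.810728
at t 16.2 w 62.5 gf 0.0 F [-0.1 -0.1  0.6] p [ 0.6617 -0.0898  0.0039]
gripped t 16.7 w 37.7 gf 30.0 F [-0.9  2.1  5.7] p [ 0.6614 -0.0896  0.0035]
lifted t 17.9 w 37.7 gf 30.0 F [ 0.5  0.5 -3.4] p [ 0.6605 -0.0896  0.149 ]
above t 19.5 w 37.8 gf 30.0 F [ 0.5  1.1 -2.5] p [0.5289 0.3325 0.15  ]
down t 21.2 w 38.0 gf 30.0 F [-2.2  4.2  4.4] p [0.5285 0.3339 0.0299]
released t 21.6 w 54.0 gf 0.0 F [-0.4 -0.5  0.2] p [0.5283 0.3333 0.0294]
True
top c [ 0.6644 -0.1978] ang -12.1 len 0.1749 px 244
scene c [ 0.6648 -0.2007] ang -12.8 len 0.1755 px 504
top c [ 0.4436 -0.2101] ang -16.4 len 0.1675 px 258
scene c [ 0.4466 -0.2136] ang -16.5 len 0.1796 px 423
```

View pics/p1.png

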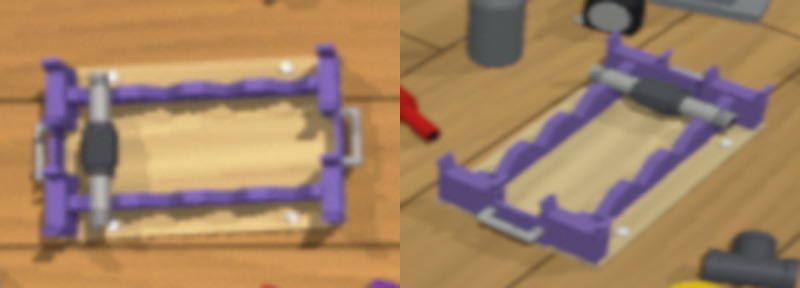

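The first spool lies in the end notches with its union about midway (p1 left half, union at about (100,150)). Next, the other two.

```bash
python3 - <<'E'
from m import *
ok=do_spool((.6646,-.199),-.105)
arm.move_joints([62.137, 28.281, 77.091, -0, 74.628, -5.472])
if ok: print(do_spool((.445,-.212),-.035))
arm.move_joints([62.137, 28.281, 77.091, -0, 74.628, -5.472])
im=np.hstack([cv2.resize(arm.snapshot("top")[155:245,190:315],None,fx=3.2,fy=3.2,interpolation=cv2.INTER_CUBIC),cv2.resize(arm.snapshot("scene")[95:215,305:435],(400,288),interpolation=cv2.INTER_CUBIC)[:288]])
cv2.imwrite("pics/p2.png",im[:,:,::-1])
# spool centres by pipe end midpoints in the top view
t=arm.snapshot("top"); m=blobs(t,"dark")[1]
for ys in(-.105,-.035,.105):
    q=car(0,ys); u=proj("top",[*q,.044]); hsv=cv2.cvtColor(t,cv2.COLOR_RGB2HSV); x0,y0=(u-[8,14]).astype(int)
    roi=(hsv[y0:y0+29,x0:x0+17,2]<95)&(hsv[y0:y0+29,x0:x0+17,1]<90)
    yy,xx=np.nonzero(roi); print("union",ys,"off",plane("top",(x0+xx.mean(),y0+yy.mean()),.044)[:2]-q,len(xx))
for n in("top","scene"):
    im=arm.snapshot(n)
    for a,r in blobs(im,"bright",150)[0]:
        (x,y),(w,h),_=r; u=proj(n,[.539,-.321,.015]); v=proj(n,[.5036,-.437,.055])
        for tag,g,z in(("fallen",u,.015),("pile",v,.055)):
            if np.hypot(*(g-[x,y]))<12: print(n,tag,plane(n,(x,y),z)[:2])
E
```

```text
top c [ 0.6645 -0.1976] ang -12.2 len 0.1749 px 244
scene c [ 0.6648 -0.2007] ang -12.7 len 0.1755 px 501
spool [ 0.6646 -0.1992] -12.446831
at t 29.3 w 61.9 gf 0.0 F [0.4 0.2 0.9] p [ 0.6653 -0.1994  0.0039]
gripped t 29.8 w 37.7 gf 30.0 F [-0.3  1.8  7.2] p [ 0.665  -0.1991  0.0035]
lifted t 30.9 w 37.9 gf 30.0 F [ 0.5  0.3 -3.9] p [ 0.664  -0.199   0.1489]
above t 32.2 w 37.9 gf 30.0 F [ 0.9 -0.1 -2.6] p [0.5387 0.1229 0.15  ]
down t 33.9 w 37.9 gf 30.0 F [-3.   4.1  7.5] p [0.538 0.124 0.03 ]
released t 34.3 w 54.0 gf 0.0 F [-0.3  0.  -0.5] p [0.5378 0.1235 0.0294]
top c [ 0.4436 -0.2103] ang -16.4 len 0.1675 px 254
scene c [ 0.4474 -0.2138] ang -16.5 len 0.1779 px 422
spool [ 0.4455 -0.212 ] -16.481417
at t 41.5 w 62.1 gf 0.0 F [ 0.1  0.5 -0.3] p [ 0.4459 -0.2121  0.0036]
gripped t 42.0 w 37.6 gf 30.0 F [-0.2  1.4  7.4] p [ 0.4457 -0.2121  0.0034]
lifted t 43.2 w 37.9 gf 30.0 F [-0.  -0.4 -2.6] p [ 0.445  -0.2117  0.1493]
above t 44.7 w 37.8 gf 30.0 F [ 0.3 -1.4 -2.3] p [0.5347 0.1925 0.1499]
down t 46.4 w 37.6 gf 30.0 F [-1.7  3.4  6. ] p [0.5348 0.194  0.0299]
released t 46.8 w 53.9 gf 0.0 F [-0.3 -0.2 -0.2] p [0.5346 0.1935 0.0295]
True
union -0.105 off [0.0017 0.0017] 170
union -0.035 off [0.0015 0.0016] 161
union 0.105 off [0.0195 0.0036] 178
top pile [ 0.4996 -0.4359]
top fallen [ 0.5352 -0.3213]
scene pile [ 0.5143 -0.4375]
scene fallen [ 0.5469 -0.3203]
```

View pics/p2.png

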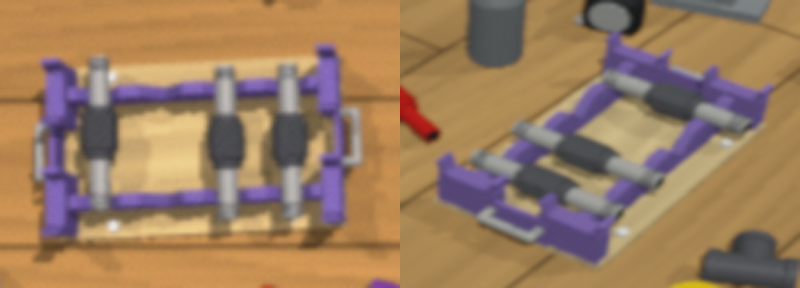

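The spool in saddle 3 now lies about 18 mm toward +x: its union has moved up to about (98,132) in p2, so it was knocked. The other two are fine. I'll regrip it and shift it back, and correct the carrier y by +1.5 mm, since the unions settled that far off my estimate.

```bash
sed -i 's/^C0=.*/C0=np.array([.533,.230])/' m.py; python3 - <<'E'
from m import *
PK=[62.137, 28.281, 77.091, -0, 74.628, -5.472]
pick(car(.018,.105),YAW,.028,.054,zup=.075,zabove=.15)
print(place(car(0,.105),YAW,.028,.054,zabove=.075,after=.15))
arm.move_joints(PK)
t=arm.snapshot("top"); hsv=cv2.cvtColor(t,cv2.COLOR_RGB2HSV)
for ys in(-.105,-.035,.105):
    q=car(0,ys); u=proj("top",[*q,.044]); x0,y0=(u-[8,14]).astype(int)
    r=hsv[y0:y0+29,x0:x0+17]; yy,xx=np.nonzero((r[...,2]<95)&(r[...,1]<90))
    print("union",ys,"off",plane("top",(x0+xx.mean(),y0+yy.mean()),.044)[:2]-q,len(xx))
st("")
E
```

```text
Traceback (most recent call last):
  File "m.py", line 26, in car
    c,s=np.cos(np.radians(YAW)),np.sin(np.radians(YAW)); return C0+[c*X-s*Y,s*X+c*Y]
                          ^^^
NameError: name 'YAW' is not defined
```

```bash
sed -i 's/^C0=.*/C0=np.array([.533,.230]); YAW=2.6/' m.py; cat >> m.py <<'E'
PK=[62.137, 28.281, 77.091, -0, 74.628, -5.472]
def unions():
    t=arm.snapshot("top"); hsv=cv2.cvtColor(t,cv2.COLOR_RGB2HSV)
    for ys in(-.105,-.035,.105):
        q=car(0,ys); u=proj("top",[*q,.044]); x0,y0=(u-[8,14]).astype(int)
        r=hsv[y0:y0+29,x0:x0+17]; yy,xx=np.nonzero((r[...,2]<95)&(r[...,1]<90))
        print("union",ys,"off",plane("top",(x0+xx.mean(),y0+yy.mean()),.044)[:2]-q,len(xx))
E
python3 - <<'E'
from m import *
pick(car(.018,.105),YAW,.028,.054,zup=.075,zabove=.15)
print(place(car(0,.105),YAW,.028,.054,zabove=.075,after=.15))
arm.move_joints(PK); unions(); st("")
E
```

```text
at t 52.5 w 53.8 gf 15.6 F [  0.4 -30.7   6.2] p [0.5448 0.3323 0.027 ]
gripped t 52.9 w 39.4 gf 30.0 F [-0.9  2.6 -3.2] p [0.5458 0.3362 0.0276]
lifted t 53.3 w 39.1 gf 30.0 F [-0.1 -0.  -3.7] p [0.5461 0.3357 0.0748]
above t 53.6 w 39.4 gf 30.0 F [ 0.4  0.  -3. ] p [0.5267 0.3344 0.0737]
down t 55.2 w 39.1 gf 30.0 F [-2.4  3.2 10.8] p [0.5285 0.3355 0.0273]
released t 55.7 w 53.9 gf 0.0 F [ 0.5 -0.3  0.1] p [0.5282 0.3348 0.0264]
True
union -0.105 off [0.0011 0.0003] 167
union -0.035 off [0.0026 0.0007] 165
union 0.105 off [0.0006 0.0019] 168
 t 58.1 w 54.1 gf 0.0 F [-0.2  0.2  1.2] p [0.239  0.5774 0.2135]
```

All three unions are within 3 mm of midway. Now the fallen bar goes to the far seat, gripped 15 mm off-centre so the fingers stay clear of the saddle 1 spool.

```bash
cat >> m.py <<'E'
def do_bar(c,a,zc,X,off=.015,seat_z=.0655):
    d=np.array([np.cos(np.radians(a)),np.sin(np.radians(a))]); g=np.array(c)+off*d
    fl=min((max(abs(np.array(arm.solve_ik([*g,.14],R(a+f)))[5]),0)+0,f) for f in(0,180))[1]
    arm.grip(.06); arm.move_to([*g,.14],R(a+fl)); arm.move_l([*g,zc-.0055]); st("at"); arm.grip(.01); st("gripped"); arm.move_l([*g,zc+.01],feed=.05); st("up10")
    if arm.current_grasp_force()<20: return False
    arm.move_l([*g,.15]); q=car(X,off); o=R(YAW+90+fl)
    arm.move_to([*q,.15],o); st("above")
    if arm.current_grasp_force()<20 or arm.current_width()<.035: print("LOST"); return False
    f0=arm.current_force()[2]; z=seat_z-.0055+.012; arm.move_l([*q,z]); 
    while z>seat_z-.0055-.004:
        z-=.0015; arm.move_l([*q,z],feed=.05)
        if arm.current_force()[2]-f0>3: break
    st("down"); arm.grip(.052); st("released"); arm.move_l([*q,.17]); return True
E
python3 - <<'E'
from m import *
print(do_bar((.539,-.3212),10.5,.0075,.06))
arm.move_joints(PK); unions()
im=np.hstack([cv2.resize(arm.snapshot("top")[155:245,190:315],None,fx=3.2,fy=3.2,interpolation=cv2.INTER_CUBIC),cv2.resize(arm.snapshot("scene")[95:215,305:435],(400,288),interpolation=cv2.INTER_CUBIC)[:288]])
cv2.imwrite("pics/p3.png",im[:,:,::-1])
E
```

```text
at t 62.9 w 60.2 gf 0.0 F [-0.1 -0.2  0.5] p [ 0.5541 -0.3187  0.0025]
gripped t 63.3 w 39.4 gf 30.0 F [-1.6  3.3  5.5] p [ 0.5538 -0.3181  0.0024]
up10 t 63.8 w 39.6 gf 30.0 F [-0.3  0.2 -6.2] p [ 0.5539 -0.3187  0.0178]
above t 66.8 w 39.8 gf 30.0 F [-0.4 -0.4 -4.5] p [0.5927 0.2467 0.15  ]
down t 69.5 w 39.9 gf 30.0 F [-1.2 -0.6  2.9] p [0.5924 0.2478 0.0603]
released t 69.9 w 52.3 gf 0.0 F [ 0.9  0.7 -0.1] p [0.5923 0.2477 0.06  ]
True
union -0.105 off [-0.0008 -0.0001] 165
union -0.035 off [0.0007 0.0001] 164
union 0.105 off [0.0019 0.0029] 181
```

View pics/p3.png

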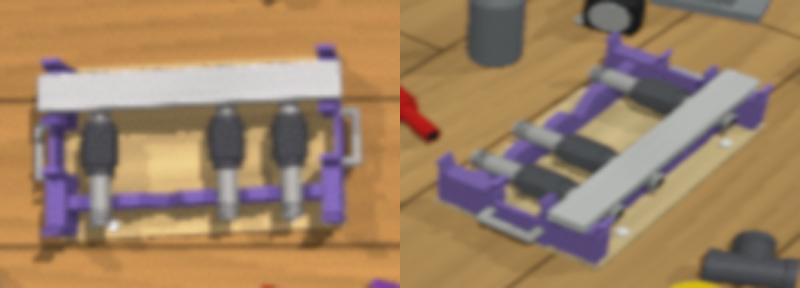

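The first bar lies flat in both far forks, from about (38,92) to (340,82) in p3. Next is the top bar of the pile, into the near seat.

```bash
python3 - <<'E'
from m import *
print(do_bar((.5037,-.437),.7,.0475,-.06))
arm.move_joints(PK); unions()
for n in("top","scene"):
    im=arm.snapshot(n)
    for a,r in blobs(im,"bright",150)[0]:
        b=cv2.boxPoints(r); i=int(np.argmin([np.linalg.norm(b[i]-b[(i+1)%4]) for i in range(2)])); e=(b[i]+b[(i+1)%4])/2,(b[(i+2)%4]+b[(i+3)%4])/2
        for z in(.04,.073):
            p,q=[plane(n,x,z) for x in e]; c=(p+q)/2; v=p-q; l=np.linalg.norm(v)
            if .31<l<.35 and c[0]<.8: print(n,z,"c",c[:2],"carrier",(c[:2]-C0),"ang",np.degrees(np.arctan2(v[1],v[0]))%180,"len",l)
A=cv2.resize(arm.snapshot("top")[90:290,160:480],(800,500),interpolation=cv2.INTER_CUBIC)
cv2.imwrite("pics/f1.png",A[:,:,::-1]); save(arm.snapshot("scene"),"f2",(120,80,440,320),2.5); st("")
E
```

```text
at t 77.5 w 60.2 gf 0.0 F [ 0.3 -0.4  1.1] p [ 0.5192 -0.4372  0.0428]
gripped t 78.0 w 40.0 gf 30.0 F [-0.4  3.4  6. ] p [ 0.5189 -0.4366  0.0427]
up10 t 78.4 w 39.7 gf 30.0 F [-1.1 -0.  -4.8] p [ 0.5188 -0.437   0.0578]
above t 81.6 w 39.9 gf 30.0 F [-0.2 -0.  -4.3] p [0.4729 0.2417 0.15  ]
down t 84.3 w 39.7 gf 30.0 F [-2.4  0.3  8.4] p [0.4725 0.2423 0.0605]
released t 84.7 w 52.1 gf 0.0 F [ 0.4 -0.3 -0.2] p [0.4724 0.2423 0.06  ]
True
union -0.105 off [-0.0007  0.    ] 168
union -0.035 off [0.0007 0.0001] 164
union 0.105 off [0.0024 0.0027] 179
top 0.04 c [0.4782 0.2325] carrier [-0.0548  0.0025] ang 92.33863024149501 len 0.33648855012754625
top 0.073 c [0.4753 0.2255] carrier [-0.0577 -0.0045] ang 92.33863024149501 len 0.3279540085262137
top 0.04 c [0.5993 0.2371] carrier [0.0663 0.0071] ang 92.96066392371625 len 0.3373427901747291
top 0.073 c [0.5933 0.23  ] carrier [ 0.0603 -0.    ] ang 92.96066392371624 len 0.32878658201975774
top 0.04 c [ 0.4974 -0.4333] carrier [-0.0356 -0.6633] ang 179.60561032761487 len 0.3334761656345336
top 0.073 c [ 0.494  -0.4234] carrier [-0.039  -0.6534] ang 179.60561032761487 len 0.32501802877495245
scene 0.04 c [ 0.4968 -0.435 ] carrier [-0.0362 -0.665 ] ang 179.40259580785855 len 0.3344336010134513
scene 0.073 c [ 0.5167 -0.4453] carrier [-0.0163 -0.6753] ang 179.40259580785855 len 0.32420004476422576
scene 0.04 c [0.5784 0.2627] carrier [0.0454 0.0327] ang 92.14984751003611 len 0.347032251447643
scene 0.073 c [0.5958 0.2311] carrier [0.0628 0.0011] ang 92.14984751003612 len 0.3364131807121576
scene 0.04 c [0.4559 0.2553] carrier [-0.0771  0.0253] ang 92.02373007592344 len 0.3442691227247919
scene 0.073 c [0.477 0.224] carrier [-0.056 -0.006] ang 92.02373007592342 len 0.33373460280335016
 t 87.4 w 52.0 gf 0.0 F [0.2 1.1 0.3] p [0.2388 0.5775 0.2139]
```

View pics/f1.png

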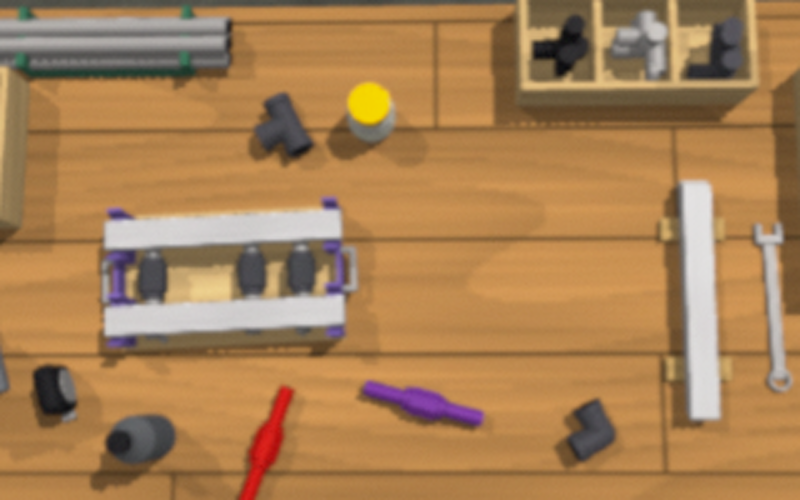

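View pics/f2.png

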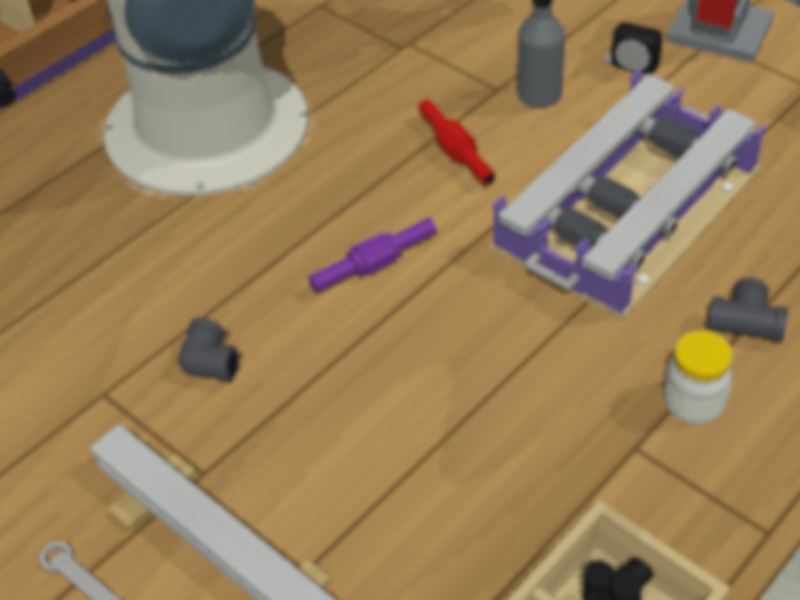

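f1 and f2 show both bars flat in the forks with even ends, and three unions between the frames. Two bars are still in the pile, and the decoys and bystanders are untouched. Handing in.

```bash
python3 -c "
from rig import arm
print(arm.sign_off())"
```

```text
the job is handed in; nothing more can be done
None
```

The job is handed in: the three spools present lie in their own V-notches with unions within about 4 mm of midway, and the carrier is closed with both bars, though the left bar slipped from the grip onto clear bench on the way to the pile and was picked up from there, and one spool had to be re-centred after it was knocked.

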